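# Set the bench depth gauge to a housing's pocket

### The arm

A 7-joint arm with a two-finger parallel gripper is mounted at the origin on a cart in front of the work surface, level with it; the furniture and walls round the work are solid. World frame = base frame: x ahead of the robot, y to its left, z up, the work surface at z = 0. Lengths are in m, angles in rad, forces in N, time in s.
With the tool pointing down it reaches from about 0.4 to 0.875 m from the base axis. Payload 19.3 kg.
Tool frame: the origin (TCP) lies where the fingers leave the gripper's body, on its centre line; the fingertips stand bot.tip_reach ahead of it and the grasp point (between the pads) lies 54 mm ahead of it (bot.tip_reach is the distance from the TCP to the fingertips, in m); z points along the fingers, y is the line along which they close (so a half turn about z gives the same grasp; the last joint's range is limited). The gripper opens to 85 mm and grips with 20 to 120 N. Pads are 22 mm wide; open, the fingers measure 114 mm over their backs; the gripper's body (76 mm by 85 mm) begins 54 mm behind the grasp point. The pads swing forward as they close: fully open they stand 13 mm farther back than shut.
Start: joints at [1.257, 0.521, -0.036, 1.599, 0.021, 1.021, -0.113], TCP at [0.151, -0.607, 0.304] pointing down, gripper open.
Joint ranges: [-2.91, 2.91], [-0.3, 2.13], [-1.5, 1.42], [0.17, 2.43], [-1.26, 4.41], [0.16, 1.93], [-2.52, 2.52]. Speed limits (rad/s): [1.89, 1.89, 2.39, 2.39, 3.01, 3.01, 3.01].

### API

Orientations are given as [roll, pitch, yaw] about the fixed x, y, z axes, in that order (R = Rz(yaw) Ry(pitch) Rx(roll)).
In Python, from workcell import bot gives the robot as it stands. The module is installed in compiled form; this text tells all that it offers.
- The arm moves only by the shell command python3 -m jog 'ROWS' [FORCE]. ROWS is JSON, a list that holds one entry, the list of rows, each a list of 7 numbers: the shift along the tool's x, y, z in mm, then the turn, a rotation vector about the tool's x, y, z in rad, then the opening, from 0 (shut) to 1 (fully open). In form: [[[tx, ty, tz, wx, wy, wz, fingers], ...]]. A call has 1 to 5 rows; each row shifts and turns the commanded pose from where the row before left it, along the tool's axes as they then stand; what a row does not reach is not made up. A row lasts 1/10 s, in which the tool goes at most 50 mm and 8.59 degrees, less where a joint would pass 70% of its speed; a pose out of reach is approached as far as the arm can. A call is refused whole if a number of a shift passes 50 or a number of a turn 0.15, either way. A call with a gripper value outside its range is refused whole. The fingers move at their own pace and stop on an object; FORCE is the grip in N (left out, the last holds). Time passes only in rows, so rows that do not move let the fingers close. It gives the time, the measured TCP pose, the force, the opening and the grip force at its end, in the units of the state.
- bot.observe(): the state, without advancing time (a new reading comes with each control period).
- bot.grab_frame(name): name is "scene" or "top" or "wrist"; returns a dict with "img" (384x512x3 uint8, red, green, blue), "intrinsics" (3x3 intrinsics, pixels), "R" (3x3) and "t" (3): a world point X has camera coordinates R X + t; the wrist camera has in their place "tool_from_camera" (4x4, takes a point from camera to tool coordinates, whose origin is the TCP and whose axes are the flange's). Camera axes: x right, y down, z forward; pixel columns grow to the right and rows downward; lengths in m; the calibration is good to about 2 mm. A picture is of the moment at which its call begins: read the wrist's pose just before it. There is no depth.
- bot.job_done(): hands the job in; it is judged then, once.
Trained networks look in a picture, given as the dict that the camera call returned (one of the last four; its "shot" number tells which), for a name from the list of things; names that differ only in an ending like _2 or _b are one class to them, and where a whole thing is asked for, a point or a joint stands for the part that bears it (a point fixed in the world has none). Each returns a list of dicts, best first, with "conf" (0 to 1); they miss things now and then, are a little off and sometimes report something else, mostly with a low value. They report only what shows in the picture. A call takes as long as a camera call.
- bot.trace(query, picture): "region" (384x512 bool, what is visible of it).
- bot.spot_point(query, picture): "xyz" ([x, y, z] in m, in world coordinates, good to about 4 mm: a listed point, or the origin of a listed thing).
The state is a dict: "clock": time; "qpos": joint angles; "qd": joint speeds; "joint_efforts": joint torques, N m; "position": TCP position; "tool_rot": TCP orientation; "force": force on the tool from outside, world axes, zero at the start; "moment": the same for the moment, N m; "grip_width": finger opening in m; "finger_force": force on a finger pad.
Only numpy, scipy, OpenCV 4.12 (cv2) and the standard library are available. Lean on these libraries where they do the work, as an engineer would, in place of code of your own. Each camera call takes 0.05 s, during which the arm holds its last target. There are 200 camera calls.

### The job

Set the bench depth gauge to the pocket of the aluminium housing. First clear all the loose nuts and V-blocks that start on the gauge's bed into the wooden tray and stand the housing, pocket up, centred on the scribed cross, leaving the arm parked meanwhile; then pull up the park pin, swing the arm over to its stop, lower the probe until it touches the bottom of the pocket and, with it still touching, turn the lock lever fully home to clamp it. Leave the tape measure and the pliers where they lie.

Things in the scene. Friction and masses are not known exactly. Their poses are not given: they have to be found in the camera images.
- work_spot (a point): centre of the scribed rectangle and cross on the gauge's bed, at the bed's top face; the bed is a fixed steel plate 12 mm thick, 135 mm deep and 270 mm wide (along its own y) in front, reaching 165 mm to the -y side of this point and 105 mm to the +y side, with a narrower tail under the column. x and y axes are the gauge's own: the column stands 140 mm from this point along +x, and the probe comes down exactly here when the arm is swung over
- hinge_axis (a point): point on the vertical hinge axis of the swing arm, on top of the column, 165 mm above the bench. The arm is a grey bar 30 mm wide, its top face 160 mm and its underside 135 mm above the bench
- swing_arm (a joint): swing of the gauge arm (rad): 0 parked, pointing to the gauge's -y; grows clockwise seen from above to its end stop at 1.571, pointing to the gauge's -x, with the probe over the work spot. Stays where it is left (about 0.45 N m of friction). The park pin blocks it at 0 until the pin is pulled up
- pin_knob (a point): centre of the dark round knob (22 mm diameter, 26 mm high) of the park pin, on the short tail of the arm, 40 mm from the hinge axis on the side away from the probe; its top is about 13 mm above this point
- park_pin (a joint): height of the park pin (m): 0 home, locking the arm; pull straight up, at least 0.010 frees the arm, end stop 0.018. About 3 N to lift; stays up where it is left
- probe_knob (a point): centre of the dark round knob (27 mm diameter, 26 mm high) on top of the probe rod, 140 mm from the hinge axis; it goes down with the probe. Gripped by it, the probe can be lowered and the unpinned arm swung round
- probe_tip (a point): flat lower end (8 mm diameter) of the vertical probe rod, 165 mm below the centre of its knob
- probe (a joint): how far the probe has been lowered (m), 0 raised with its tip 85 mm above the bench, end stop 0.068. About 2 N push it down and 4 N lift it; it stays where it is left
- lock_post (a point): centre of the upright black post (13 mm diameter, standing 24 mm above its lever bar) at the end of the lock lever on top of the arm; the post's top is 12 mm above this point, the lever bar's top 14 mm below it
- lock_pivot (a point): point on the lock lever's vertical pivot axis, at the same height as lock_post and 50 mm from it; on the arm, 85 mm from the hinge axis towards the probe
- lock_lever (a joint): turn of the lock lever (rad): 0 free, the lever stands out square to the arm; grows counter-clockwise seen from above; from about 1.35 it clamps the probe rod, end stop 1.5 with the lever lying along the arm towards the hinge. 2 to 6 N at the post turn it, stiffest near the end; stays where it is left
- housing_deep_mid (a point): loose machined aluminium housing, a block 84 mm (own x) x 54 mm (own y) x 48 mm high with a rectangular blind pocket 48 x 30 mm open at the top, 34 mm deep; about 0.42 kg; this point is its centre, 24 mm above its underside. Only one of the two housings is there in a run (the other reads None)
- housing_shallow_mid (a point): loose machined aluminium housing, a block 84 mm (own x) x 54 mm (own y) x 48 mm high with a rectangular blind pocket 48 x 30 mm open at the top, 20 mm deep; about 0.42 kg; this point is its centre, 24 mm above its underside. Only one of the two housings is there in a run (the other reads None)
- housing_deep_floor (a point): centre of the pocket floor of the deep housing, 14 mm above its underside
- housing_shallow_floor (a point): centre of the pocket floor of the shallow housing, 28 mm above its underside
- nut_30_mid (a point): large rusty hexagon nut, 30 mm across flats (its own x), 34 mm across corners (own y), 24 mm high; this point is its centre. At the start its x lies within 0.2 rad of the gauge's x
- nut_24_mid (a point): smaller bright hexagon nut, 24 mm across flats (its own x), 27 mm across corners (own y), 19 mm high; this point is its centre. At the start its x lies within 0.2 rad of the gauge's x
- v_block_a_mid (a point): ground steel V-block, 50 x 50 x 34 mm with a V groove in its top running along its own x, so its two faces across y are full; 0.45 kg; this point is its centre, 17 mm above its underside; at the start its y lies within 0.2 rad of the gauge's x, either way
- v_block_b_mid (a point): ground steel V-block, 50 x 50 x 34 mm with a V groove in its top running along its own x, so its two faces across y are full; 0.45 kg; this point is its centre, 17 mm above its underside; at the start its y lies within 0.2 rad of the gauge's x, either way (the second of the two)
- tray_mid (a point): centre of the underside of the open wooden tray fixed on the bench to the left; inside 260 mm (own x) x 180 mm (own y), floor 6 mm thick, walls 10 mm thick and 55 mm high
- tape_measure: bystander: tape measure lying on its side, 66 x 85 x 37 mm, origin under it
- pliers: bystander: red-handled pliers lying flat, 58 x 176 x 12 mm, origin under them

How it is judged:
By the outcome, as a careful person would: the job done as asked, in the order asked, and still so for the second after the job is handed in, with the robot touching nothing.
Of nut_30, nut_24, v_block_a, v_block_b only 2 to 4 are there at a start; the rules pass over those that are not, and their reading is None.
Of housing_deep, housing_shallow only 1 to 1 are there at a start; the rules pass over those that are not, and their reading is None.
At some moment in a run one of nut_30, nut_24, v_block_a, v_block_b may be knocked a few centimetres aside while the robot is not near it.
Once in a run the grip may slacken for a moment while it holds something.
It also fails if it takes over 210 s, if anything falls off the work surface, if the arm or the gripper's body presses on something with over 40 N, if the wrist force passes 120 N, or if a joint passes its speed limit or range.

## Working session

There is one attempt and no reset: what is moved stays moved. The work goes in short steps, Python scripts to look and compute and a shell command to move; the robot and the scene stay as the last step left them, time stands still between calls to the robot, and variables do not carry over. Pictures are saved under pics/ and viewed, at most 14 in all, crops included, and the job is handed in when it is done.

```bash
mkdir -p pics; cat > h.py <<'E'
from workcell import bot
import numpy as np, cv2
def snap(n,f):
    p=bot.grab_frame(n); cv2.imwrite('pics/'+f,p['img'][:,:,::-1]); return p
def pts(p,names,k=1):
    for n in names:
        r=bot.spot_point(n,p)
        print(n,[(np.round(a['xyz'],3).tolist(),round(a['conf'],2)) for a in r[:k]])
def st():
    s=bot.observe(); print({k:np.round(s[k],3).tolist() for k in ('clock','position','tool_rot','force','grip_width','finger_force','qpos')}); return s
E
python3 - <<'E'
from h import *
st(); print(bot.tip_reach)
N="work_spot hinge_axis pin_knob probe_knob probe_tip lock_post lock_pivot housing_deep_mid housing_shallow_mid nut_30_mid nut_24_mid v_block_a_mid tray_mid tape_measure pliers".split()
for c in("scene","top"):
    p=snap(c,c+'0.png'); print(c); pts(p,N,2)
E
```

```text
{'clock': 0.0, 'position': [0.151, -0.606, 0.303], 'tool_rot': [-3.14, 0.0, 0.244], 'force': [-0.054, 0.203, -0.446], 'grip_width': 0.085, 'finger_force': 0.0, 'qpos': [1.257, 0.522, -0.036, 1.6, 0.021, 1.021, -0.113]}
0.0726
scene
work_spot [([0.482, -0.072, 0.024], 0.61), ([0.488, -0.072, 0.011], 0.6)]
hinge_axis [([0.629, -0.081, 0.164], 0.85), ([0.48, -0.071, 0.021], 0.32)]
pin_knob [([0.633, -0.044, 0.18], 0.49), ([0.672, -0.352, 0.003], 0.23)]
probe_knob [([0.623, -0.225, 0.246], 0.59)]
probe_tip [([0.623, -0.225, 0.085], 0.63)]
lock_post [([0.674, -0.164, 0.183], 0.65)]
lock_pivot []
housing_deep_mid [([0.496, -0.393, 0.023], 0.96)]
housing_shallow_mid []
nut_30_mid [([0.479, -0.076, 0.023], 0.63), ([0.628, -0.168, 0.186], 0.3)]
nut_24_mid [([0.496, -0.393, 0.027], 0.39)]
v_block_a_mid [([0.486, -0.213, 0.027], 0.85), ([0.496, -0.393, 0.016], 0.17)]
tray_mid [([0.476, 0.406, 0.0], 0.94), ([0.488, -0.07, 0.011], 0.35)]
tape_measure [([0.58, 0.174, 0.003], 0.73)]
pliers [([0.671, -0.352, 0.001], 0.46)]
top
work_spot [([0.488, -0.072, 0.01], 0.58)]
hinge_axis [([0.631, -0.083, 0.164], 0.95)]
pin_knob [([0.633, -0.042, 0.181], 0.42)]
probe_knob [([0.676, -0.163, 0.188], 0.46), ([0.625, -0.224, 0.249], 0.43)]
probe_tip []
lock_post [([0.676, -0.162, 0.189], 0.59)]
lock_pivot [([0.628, -0.166, 0.18], 0.51)]
housing_deep_mid [([0.49, -0.394, 0.021], 0.91)]
housing_shallow_mid []
nut_30_mid [([0.486, -0.072, 0.026], 0.56)]
nut_24_mid []
v_block_a_mid [([0.483, -0.217, 0.03], 0.66)]
tray_mid [([0.473, 0.406, -0.001], 0.65)]
tape_measure [([0.578, 0.171, 0.002], 0.64)]
pliers [([0.676, -0.352, -0.001], 0.74)]
```

View pics/top0.png

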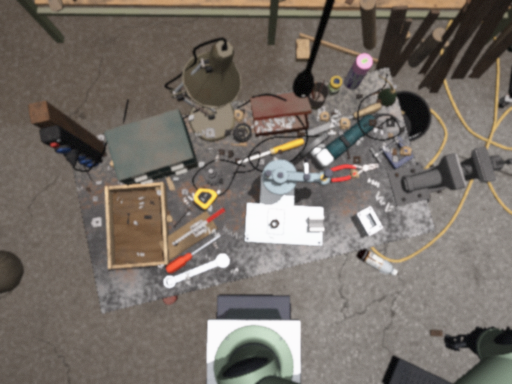

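View pics/scene0.png

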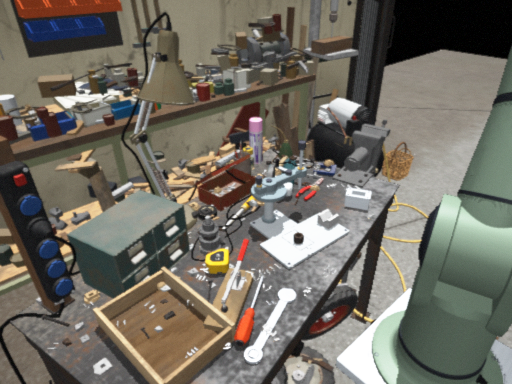

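Top picture: nut_30 is at px (275,225) on the cross, the V-block at (316,225), the deep housing at (369,220) and the tray at (137,225). The bed shows only those two loose parts. I'll go above the bed and look from near.

```bash
cat >> h.py <<'E'
def go(x,y,z,yaw,s=None):
    "tool-frame moves: yaw first, then shift"
    s=s or bot.observe(); p=np.array(s['position']); r=s['tool_rot']; d=(yaw-r[2]+np.pi)%(2*np.pi)-np.pi
    D=np.array([x,y,z])-p; print('at',np.round(p,4),np.round(r,3),'| wz %.3f'%-d)
    for n,w in(('before turn',r[2]),('after turn',yaw)):
        c,q=np.cos(w),np.sin(w); print(n,np.round(1000*np.array([c*D[0]+q*D[1],q*D[0]-c*D[1],-D[2]]),1))
E
R='[28,-21.5,0,0,0,0,1]'; true
python3 -m jog '[[[28,-21.5,0,0,0,0,1],[28,-21.5,0,0,0,0,1],[28,-21.5,0,0,0,0,1],[28,-21.5,0,0,0,0,1],[28,-21.5,0,0,0,0,1]]]'
python3 -m jog '[[[28,-21.5,0,0,0,0,1],[28,-21.5,0,0,0,0,1],[28,-21.5,0,0,0,0,1],[28,-21.5,0,0,0,0,1],[28,-21.5,0,0,0,0,1]]]'
python3 -m jog '[[[28,-21.5,0,0,0,0,1],[28,-21.5,0,0,0,0,1],[28,-21.5,0,0,0,0,1],[28,-21.5,0,0,0,0,1],[28,-21.5,0,0,0,0,1]]]'
python3 -m jog '[[[0,0,0,0,0,-0.14,1],[0,0,0,0,0,-0.14,1],[0,0,0,0,0,-0.14,1],[0,0,0,0,0,-0.14,1],[0,0,0,0,0,-0.14,1]]]'
python3 -m jog '[[[0,0,0,0,0,-0.14,1],[0,0,0,0,0,-0.14,1],[0,0,0,0,0,-0.14,1],[0,0,0,0,0,-0.14,1],[0,0,0,0,0,0,1]]]'
python3 - <<'E'
from h import *
st(); p=snap('wrist','w1.png'); print(p['tool_from_camera'].round(3))
pts(p,"work_spot nut_30_mid v_block_a_mid nut_24_mid housing_deep_mid".split(),2)
E
```

```text
clock: 2.1
position: [0.2615, -0.4672, 0.304]
tool_rot: [3.141, -0.0, 0.244]
force: [1.1, 0.1, -0.9]
grip_width: 0.0854
finger_force: 0.0
clock: 2.6
position: [0.3714, -0.3291, 0.3041]
tool_rot: [3.141, -0.0, 0.244]
force: [0.8, -0.3, 0.1]
grip_width: 0.0851
finger_force: 0.0
clock: 3.1
position: [0.4814, -0.191, 0.3041]
tool_rot: [3.141, -0.0, 0.244]
force: [0.7, -1.3, 0.4]
grip_width: 0.0854
finger_force: 0.0
clock: 3.6
position: [0.4806, -0.1922, 0.304]
tool_rot: [3.141, 0.0, 0.95]
force: [0.7, 0.0, -1.4]
grip_width: 0.0853
finger_force: 0.0
clock: 4.1
position: [0.4805, -0.1924, 0.3039]
tool_rot: [3.142, -0.0, 1.506]
force: [-0.1, 0.2, 0.8]
grip_width: 0.0851
finger_force: 0.0
{'clock': 4.1, 'position': [0.481, -0.192, 0.304], 'tool_rot': [3.142, -0.0, 1.506], 'force': [-0.14, 0.175, 0.789], 'grip_width': 0.085, 'finger_force': 0.0, 'qpos': [0.639, 0.384, -0.483, 1.862, 0.216, 0.947, -0.005]}
[[ 0.001 -0.95  -0.312  0.081]
 [ 1.     0.001 -0.001  0.001]
 [ 0.001 -0.312  0.95  -0.07 ]
 [ 0.     0.     0.     1.   ]]
work_spot [([0.492, -0.07, 0.011], 0.68)]
nut_30_mid [([0.486, -0.07, 0.018], 0.58)]
v_block_a_mid [([0.478, -0.213, 0.03], 0.94)]
nut_24_mid []
housing_deep_mid [([0.493, -0.397, 0.022], 0.7)]
```

View pics/w1.png

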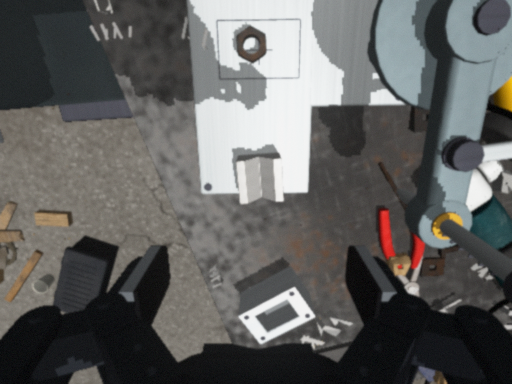

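The wrist view shows the scribed rectangle at about (217..300, 18..78), with its long side along gauge x. The nut is at (251,43), the V-block at (260,178) and the housing at (277,316), pocket up. I'll deproject these.

```bash
cat >> h.py <<'E'
from scipy.spatial.transform import Rotation as Ro
def cam(p,s=None):
    if 'R' in p: return p['R'],p['t']
    s=s or bot.observe(); T=np.eye(4); T[:3,:3]=Ro.from_euler('xyz',s['tool_rot']).as_matrix(); T[:3,3]=s['position']
    W=np.linalg.inv(T@p['tool_from_camera']); return W[:3,:3],W[:3,3]
def dep(p,uv,z,s=None):
    R,t=cam(p,s); c=-R.T@t; d=(R.T@np.linalg.inv(p['intrinsics'])@np.c_[np.array(uv,float),np.ones(len(uv))].T).T
    return c+d*((z-c[2])/d[:,2])[:,None]
def rect(p,name,z,s=None):
    r=bot.trace(name,p)[0]; m=r['region'].astype(np.uint8); ct=max(cv2.findContours(m,0,1)[0],key=cv2.contourArea)[:,0]
    P=dep(p,ct,z,s)[:,:2]*1000; b=cv2.minAreaRect(P.astype(np.float32)); print(name,round(r['conf'],2),'c',np.round(b[0],1),'size',np.round(b[1],1),'ang %.3f'%np.deg2rad(b[2]),'px',m.sum()); return b
E
python3 - <<'E'
from h import *
s=bot.observe(); p=bot.grab_frame('wrist')
b=dep(p,[(217,19),(300,18.5),(300,78.5),(218,78.5)],.012,s); print('rect',b.round(4),b.mean(0)); e=b[1]+b[2]-b[0]-b[3]; print('yaw',np.arctan2(e[1],e[0]),np.linalg.norm(e)/2)
b=dep(p,[(239,316),(291,290),(315,319),(259,343)],.048,s); print('hous',b.round(4),b.mean(0)); e=b[1]+b[2]-b[0]-b[3]; print('yaw',np.arctan2(e[1],e[0]),np.linalg.norm(e)/2)
rect(p,'housing_deep_mid',.048,s); rect(p,'v_block_a_mid',.046,s); rect(p,'nut_30_mid',.036,s)
r=bot.trace('v_block_a_mid',p)[0]['region'];ys,xs=np.where(r);print(xs.min(),xs.max(),ys.min(),ys.max())
E
```

```text
rect [[ 0.4489 -0.0408  0.012 ]
 [ 0.5359 -0.0463  0.012 ]
 [ 0.5344 -0.1057  0.012 ]
 [ 0.4436 -0.0994  0.012 ]] [ 0.4906871  -0.07303206  0.012     ]
yaw -0.0658801517725061 0.08909958831028077
hous [[ 0.4437 -0.3907  0.048 ]
 [ 0.5122 -0.3555  0.048 ]
 [ 0.5417 -0.4021  0.048 ]
 [ 0.4665 -0.4364  0.048 ]] [ 0.49102386 -0.39616175  0.048     ]
yaw 0.45095569528964125 0.07981902419315387
housing_deep_mid 0.68 c [ 491.2 -379.1] size [97.3 84.2] ang 0.513 px 3829
v_block_a_mid 0.61 c [ 482.7 -207.2] size [49.6 57.4] ang 0.010 px 2095
nut_30_mid 0.7 c [482.5 -70.3] size [31.2 29. ] ang 1.510 px 580
236 283 152 203
```

```bash
python3 - <<'E'
import cv2
i=cv2.imread('pics/w1.png'); cv2.imwrite('pics/w1c.png',cv2.resize(i[140:350,200:330],None,fx=3.6,fy=2.8*0+2.8,interpolation=2)[:590] if 0 else cv2.resize(i[145:350,215:325],None,fx=2.9,fy=2.9,interpolation=2))
E
```

```text
(no output)
```

View pics/w1c.png

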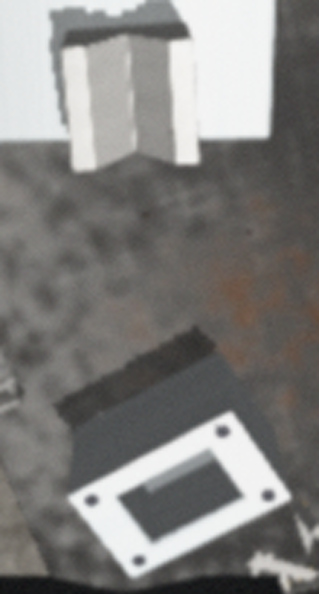

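```bash
python3 - <<'E'
from h import *
s=bot.observe(); p=bot.grab_frame('wrist')
for n,q,z in(('v',[(237.4,162.2),(279.8,158.1),(283.3,201.2),(240.2,203.6)],.046),('h',[(238.4,316.7),(295,286.7),(315.3,315.7),(261.9,344)],.048)):
    b=dep(p,q,z,s); e=b[1]+b[2]-b[0]-b[3]; f=b[0]+b[1]-b[2]-b[3]; print(n,b.mean(0).round(4),np.arctan2(e[1],e[0]),np.arctan2(f[1],f[0])-1.571,np.linalg.norm(e)/2,np.linalg.norm(f)/2)
go(.481,-.210,.15,1.50)
E
```

```text
v [ 0.4829 -0.2118  0.046 ] 0.012001829267921548 0.007534739309047023 0.047867038510976394 0.04942763798817548
h [ 0.4935 -0.3944  0.048 ] 0.5139001463067085 0.5163796989446181 0.08396056931492309 0.05318949122253965
at [ 0.4806 -0.1921  0.3039] [3.142 0.    1.503] | wz 0.003
before turn [-17.8   1.6 153.9]
after turn [-17.8   1.6 153.9]
```

V-block is at (0.483,-0.212), yaw about 0.01, and its 48–50 mm size fits. Housing is at (0.4935,-0.3945), yaw 0.515, 84x53, which also fits. I'll grasp the V-block.

```bash
python3 -m jog '[[[-20,2.4,0,0,0,-0.07,1],[0,0,40,0,0,0,1],[0,0,40,0,0,0,1],[0,0,40,0,0,0,1],[0,0,40,0,0,0,1]]]' 80 | head -3
python3 -m jog '[[[0,0,30,0,0,0,1],[0,0,16,0,0,0,1],[0,0,10,0,0,0,1],[0,0,0,0,0,0,1],[0,0,0,0,0,0,1]]]' 80
python3 - <<'E'
from h import *
go(.483,-.212,.088,1.57)
E
```

```text
clock: 5.2
position: [0.4816, -0.2124, 0.1425]
tool_rot: [3.141, -0.0, 1.573]
clock: 5.7
position: [0.482, -0.2124, 0.0886]
tool_rot: [3.141, 0.0, 1.574]
force: [0.4, 0.4, -0.1]
grip_width: 0.0851
finger_force: 0.0
at [ 0.482  -0.2124  0.0886] [3.141 0.    1.574] | wz 0.004
before turn [0.4 1.  0.6]
after turn [0.4 1.  0.6]
```

```bash
python3 -m jog '[[[0,0,0,0,0,0,0],[0,0,0,0,0,0,0],[0,0,0,0,0,0,0],[0,0,0,0,0,0,0],[0,0,0,0,0,0,0]]]' 80
python3 -m jog '[[[0,0,-10,0,0,0,0],[0,0,-30,0,0,0,0],[0,0,-40,0,0,0,0],[0,0,-40,0,0,0,0],[0,0,-40,0,0,0,0]]]' 80
```

```text
clock: 6.2
position: [0.4819, -0.2125, 0.0889]
tool_rot: [3.141, 0.001, 1.574]
force: [-4.1, 1.2, 14.1]
grip_width: 0.0487
finger_force: 81.5
clock: 6.7
position: [0.4811, -0.2121, 0.25]
tool_rot: [-3.141, -0.0, 1.574]
force: [1.0, -1.0, -3.6]
grip_width: 0.0485
finger_force: 84.6
```

```bash
python3 -m jog '[[[25,0,0,0,0,0,0],[40,0,0,0,0,0,0],[40,0,0,0,0,0,0],[40,0,0,0,0,0,0],[40,0,0,0,0,0,0]]]' 80 | sed -n '2p;6p'
python3 -m jog '[[[40,1,0,0,0,0,0],[40,1,0,0,0,0,0],[40,1,0,0,0,0,0],[40,1,0,0,0,0,0],[40,1,0,0,0,0,0]]]' 80| sed -n '2p;6p'
python3 -m jog '[[[40,1,0,0,0,0,0],[40,1,0,0,0,0,0],[40,1,0,0,0,0,0],[40,1,0,0,0,0,0],[40,1,0,0,0,0,0]]]' 80| sed -n '2p;6p'
python3 -m jog '[[[40,0,0,0,0,0,0],[20,0,0,0,0,0,0],[0,0,0,0,0,0,0]]]' 80
python3 - <<'E'
from h import *
p=snap('top','t1.png'); pts(p,"nut_30_mid v_block_a_mid tray_mid".split(),2); go(.49,.44,.084,1.57); rect(p,'tray_mid',.03)
E
```

```text
position: [0.4805, -0.0259, 0.2485]
finger_force: 84.8
position: [0.485, 0.1741, 0.2485]
finger_force: 84.8
position: [0.4895, 0.374, 0.2484]
finger_force: 84.8
clock: 8.5
position: [0.488, 0.4358, 0.248]
tool_rot: [-3.14, -0.001, 1.577]
force: [-1.2, -1.0, -5.1]
grip_width: 0.0489
finger_force: 84.7
nut_30_mid [([0.483, -0.072, 0.026], 0.62), ([0.635, -0.046, 0.184], 0.21)]
v_block_a_mid []
tray_mid [([0.47, 0.405, -0.001], 0.7), ([0.622, -0.224, 0.245], 0.68)]
at [0.49   0.4316 0.2481] [3.142e+00 1.000e-03 1.573e+00] | wz 0.003
before turn [  8.4  -0.  164.1]
after turn [  8.4  -0.  164.1]Traceback (most recent call last):
  File "<stdin>", line 2, in <module>
  File "h.py", line 26, in rect
    r=bot.trace(name,p)[0]; m=r['region'].astype(np.uint8); ct=max(cv2.findContours(m,0,1)[0],key=cv2.contourArea)[:,0]
      ~~~~~~~~~~~~~~~~~^^^
IndexError: list index out of range
```

```bash
python3 -m jog '[[[0,0,40,0,0,0,0],[0,0,40,0,0,0,0],[0,0,40,0,0,0,0],[0,0,25,0,0,0,0],[0,0,14,0,0,0,0]]]' 80
python3 -m jog '[[[0,0,2,0,0,0,0],[0,0,0,0,0,0,0.85],[0,0,0,0,0,0,0.85],[0,0,0,0,0,0,0.85],[0,0,0,0,0,0,0.85]]]' 80
python3 -m jog '[[[0,0,-40,0,0,0,0.85],[0,0,-40,0,0,0,0.85],[0,0,-40,0,0,0,0.85],[0,0,-40,0,0,0,1],[0,0,0,0,0,0,1]]]' 80
python3 - <<'E'
from h import *
p=snap('wrist','w2.png'); pts(p,"v_block_a_mid tray_mid".split(),2); go(.483,-.07,.248,1.51)
p=bot.grab_frame('top');pts(p,["nut_30_mid"])
E
```

```text
clock: 9.25
position: [0.4896, 0.4313, 0.0869]
tool_rot: [-3.14, 0.002, 1.573]
force: [-0.0, 0.6, -3.8]
grip_width: 0.0487
finger_force: 84.5
clock: 9.75
position: [0.4901, 0.433, 0.088]
tool_rot: [3.14, -0.001, 1.574]
force: [0.1, -0.2, -0.0]
grip_width: 0.0728
finger_force: 0.0
clock: 10.25
position: [0.4909, 0.4342, 0.2529]
tool_rot: [3.136, -0.006, 1.574]
force: [-0.7, 1.0, -0.0]
grip_width: 0.0853
finger_force: 0.0
v_block_a_mid [([0.492, 0.431, 0.027], 0.87)]
tray_mid [([0.477, 0.399, -0.0], 0.95)]
at [0.4897 0.4325 0.2468] [3.141 0.    1.574] | wz 0.064
before turn [-502.5   -8.2   -1.2]
after turn [-502.    23.8   -1.2]
nut_30_mid [([0.485, -0.069, 0.028], 0.52)]
```

```bash
python3 -m jog '[[[-22,0,0,0,0,0,1],[-40,0,0,0,0,0,1],[-40,0,0,0,0,0,1],[-40,0,0,0,0,0,1],[-40,0,0,0,0,0,1]]]' | sed -n '2p;6p'
python3 -m jog '[[[-40,0,0,0,0,0,1],[-40,0,0,0,0,0,1],[-40,0,0,0,0,0,1],[-40,-1,0,0,0,0,1],[-40,-1,0,0,0,0,1]]]' | sed -n '2p;6p'
python3 -m jog '[[[-40,-2,0,0,0,0,1],[-40,-2,0,0,0,0,1],[-40,-2,0,0,0,0.06,1],[0,0,30,0,0,0,1],[0,0,0,0,0,0,1]]]' 
python3 - <<'E'
from h import *
s=bot.observe();p=snap('wrist','w3.png'); pts(p,"nut_30_mid work_spot".split(),2); rect(p,'nut_30_mid',.036,s)
i=cv2.imread('pics/w3.png'); cv2.imwrite('pics/w3c.png',cv2.resize(i[60:280,130:400],None,fx=2.4,fy=2.4,interpolation=2))
E
```

```text
position: [0.4898, 0.249, 0.2459]
finger_force: 0.0
position: [0.4883, 0.0491, 0.2462]
finger_force: 0.0
clock: 12.0
position: [0.4816, -0.0701, 0.2141]
tool_rot: [-3.137, -0.001, 1.512]
force: [-0.2, 0.3, 0.8]
grip_width: 0.0853
finger_force: 0.0
nut_30_mid [([0.482, -0.07, 0.019], 0.91)]
work_spot [([0.492, -0.071, 0.011], 0.71)]
nut_30_mid 0.78 c [483.  -66.2] size [36.3 29.1] ang 1.497 px 1045
```

View pics/w3c.png

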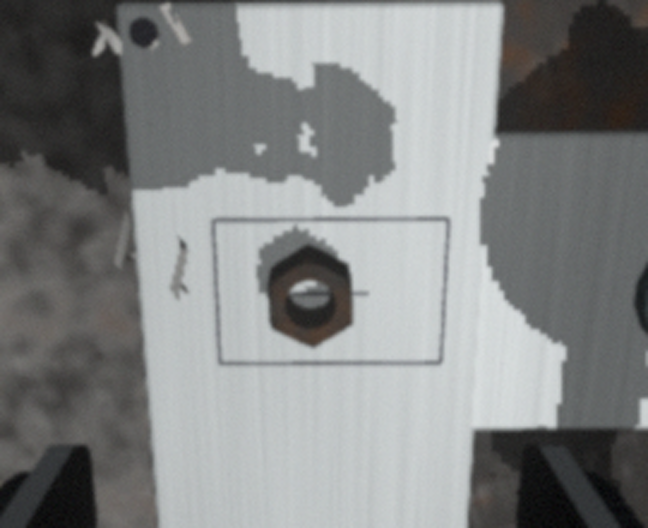

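The crop shows the nut with its flats facing the fingers, centred at about crop (311,295) inside the rectangle (213..449, 219..363). I'll grasp it.

```bash
python3 - <<'E'
from h import *
s=bot.observe();p=bot.grab_frame('wrist')
q=np.array([(213,219),(449,219),(441,363),(219,363)])/2.4+(130,60)
b=dep(p,q,.012,s); e=b[1]+b[2]-b[0]-b[3]; print('rect',b.mean(0).round(4),np.arctan2(e[1],e[0]),b.round(4).tolist())
E
python3 -m jog '[[[1,1,40,0,0,0,1],[0,0,40,0,0,0,1],[0,0,30,0,0,0,1],[0,0,16,0,0,0,1],[0,0,0,0,0,0,1]]]' 
python3 -m jog '[[[0,0,0,0,0,0,0],[0,0,0,0,0,0,0],[0,0,0,0,0,0,0],[0,0,0,0,0,0,0],[0,0,0,0,0,0,0]]]' 80
python3 -m jog '[[[0,0,-10,0,0,0,0],[0,0,-30,0,0,0,0],[0,0,-40,0,0,0,0],[0,0,-40,0,0,0,0],[0,0,-40,0,0,0,0]]]' 80
```

```text
rect [ 0.4936 -0.0726  0.012 ] -0.054278977960069946 [[0.4505, -0.0408, 0.012], [0.5397, -0.0457, 0.012], [0.5369, -0.1044, 0.012], [0.4475, -0.0996, 0.012]]
clock: 12.75
position: [0.4839, -0.0675, 0.0898]
tool_rot: [-3.139, -0.0, 1.515]
force: [0.1, 0.9, 0.2]
grip_width: 0.0856
finger_force: 0.0
clock: 13.25
position: [0.4846, -0.0685, 0.092]
tool_rot: [3.14, 0.001, 1.514]
force: [-4.1, -0.2, 19.6]
grip_width: 0.028
finger_force: 77.8
clock: 13.75
position: [0.4838, -0.0683, 0.2531]
tool_rot: [3.142, -0.0, 1.514]
force: [1.2, -0.5, -1.1]
grip_width: 0.0279
finger_force: 79.8
```

```bash
python3 -m jog '[[[30,-4,0,0,0,0,0],[40,-4,0,0,0,0,0],[40,-4,0,0,0,0,0],[40,-4,0,0,0,0,0],[40,-4,0,0,0,0,0]]]' 80 | sed -n '2p;6p'
python3 -m jog '[[[40,-4,0,0,0,0,0],[40,-4,0,0,0,0,0],[40,-4,0,0,0,0,0],[40,-4,0,0,0,0,0],[40,-4,0,0,0,0,0]]]' 80| sed -n '2p;6p'
python3 -m jog '[[[30,-4,0,0,0,0,0],[0,0,40,0,0,0,0],[0,0,40,0,0,0,0],[0,0,40,0,0,0,0],[0,0,30,0,0,0,0]]]' 80
python3 -m jog '[[[0,0,12,0,0,0,0],[0,0,0,0,0,0,0.7],[0,0,0,0,0,0,0.7],[0,0,0,0,0,0,0.7],[0,0,0,0,0,0,0.7]]]' 80
python3 -m jog '[[[0,0,-40,0,0,0,0.7],[0,0,-40,0,0,0,0.7],[0,0,-40,0,0,0,0.7],[0,0,-40,0,0,0,1],[0,0,0,0,0,0,1]]]' 80
python3 - <<'E'
from h import *
p=snap('wrist','w4.png'); pts(p,"v_block_a_mid nut_30_mid tray_mid".split(),2); go(.4935,-.3945,.22,1.571+.515)
p=snap('top','t2.png');pts(p,"nut_30_mid nut_24_mid v_block_a_mid housing_deep_mid work_spot".split(),2)
E
```

```text
position: [0.4747, 0.1239, 0.2516]
finger_force: 80.0
position: [0.4662, 0.3248, 0.2516]
finger_force: 80.0
clock: 15.25
position: [0.4638, 0.3529, 0.0993]
tool_rot: [-3.141, 0.001, 1.514]
force: [2.2, 0.2, -1.0]
grip_width: 0.0279
finger_force: 79.9
clock: 15.75
position: [0.4649, 0.3537, 0.0903]
tool_rot: [3.14, -0.001, 1.513]
force: [1.5, -0.3, -0.6]
grip_width: 0.0598
finger_force: 0.0
clock: 16.25
position: [0.4655, 0.3547, 0.2548]
tool_rot: [3.135, -0.005, 1.513]
force: [-0.6, 0.9, -0.7]
grip_width: 0.0847
finger_force: 0.0
v_block_a_mid [([0.49, 0.431, 0.027], 0.74)]
nut_30_mid [([0.463, 0.351, 0.013], 0.85)]
tray_mid [([0.474, 0.401, -0.003], 0.77)]
at [0.4641 0.3531 0.2486] [-3.141e+00  1.000e-03  1.514e+00] | wz -0.572
before turn [-744.7   72.    28.6]
after turn [-665.  -342.8   28.6]
nut_30_mid []
nut_24_mid []
v_block_a_mid []
housing_deep_mid [([0.492, -0.394, 0.022], 0.82)]
work_spot [([0.489, -0.074, 0.009], 0.92)]
```

View pics/w4.png

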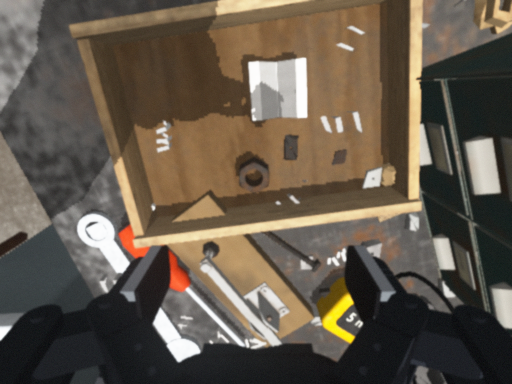

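Both parts lie in the tray: V-block at px (280,88), nut at px (252,172). Next the housing, which needs tool yaw 0.515.

```bash
python3 -m jog '[[[-26,4,0,0,0,0,1],[-40,4,0,0,0,0,1],[-40,4,0,0,0,0,1],[-40,4,0,0,0,0,1],[-40,4,0,0,0,0,1]]]' | sed -n '2p'
python3 -m jog '[[[-40,4,0,0,0,0,1],[-40,4,0,0,0,0,1],[-40,4,0,0,0,0,1],[-40,4,0,0,0,0,1],[-40,4,0,0,0,0,1]]]' | sed -n '2p'
python3 -m jog '[[[-40,4,0,0,0,0,1],[-40,4,0,0,0,0,1],[-40,4,0,0,0,0,1],[-40,4,0,0,0,0,1],[-40,4,0,0,0,0,1]]]' | sed -n '2p'
python3 -m jog '[[[-40,4,0,0,0,0,1],[-40,4,0,0,0,0,1],[-40,4,0,0,0,0,1],[0,0,0,0,0,0.143,1],[0,0,0,0,0,0.143,1]]]' | sed -n '2p'
python3 -m jog '[[[0,0,0,0,0,0.143,1],[0,0,0,0,0,0.143,1],[0,0,0,0,0,0.143,1],[0,0,0,0,0,0.143,1],[0,0,0,0,0,0.143,1]]]' | sed -n '2p'
python3 -m jog '[[[0,0,0,0,0,0,1],[0,0,0,0,0,0,1]]]'|sed -n '2p'
python3 - <<'E'
from h import *
s=bot.observe();p=snap('wrist','w5.png'); pts(p,"housing_deep_mid housing_deep_floor".split(),2); rect(p,'housing_deep_mid',.048,s); go(.4935,-.3945,.086,.515)
i=cv2.imread('pics/w5.png'); cv2.imwrite('pics/w5c.png',cv2.resize(i[60:300,120:400],None,fx=2.4,fy=2.4,interpolation=2))
E
```

```text
position: [0.4735, 0.1651, 0.2487]
position: [0.482, -0.0358, 0.2488]
position: [0.4906, -0.2367, 0.2488]
position: [0.4954, -0.3567, 0.2481]
position: [0.4959, -0.3554, 0.2486]
position: [0.496, -0.3553, 0.2487]
housing_deep_mid []
housing_deep_floor [([0.491, -0.398, 0.012], 0.76)]
housing_deep_mid 0.65 c [ 497.3 -391.8] size [92.4 54.5] ang 0.511 px 5312
at [ 0.4958 -0.3556  0.2488] [-3.141 -0.     0.515] | wz -0.000
before turn [-21.2  32.7 162.8]
after turn [-21.2  32.7 162.8]
```

View pics/w5c.png

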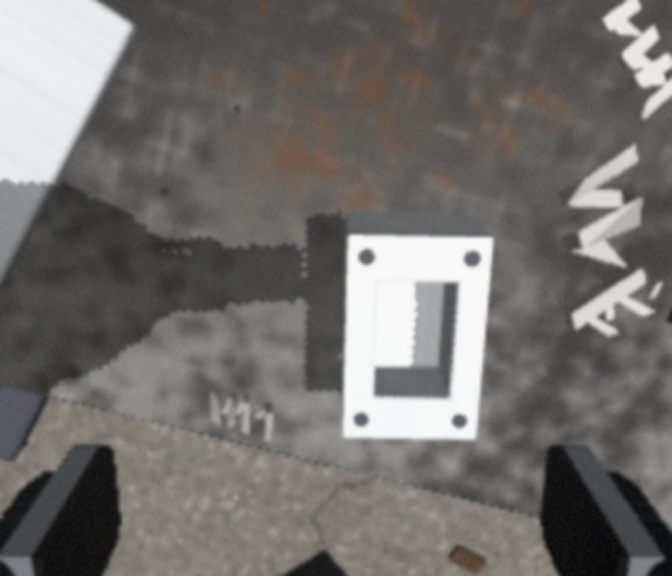

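Housing top corners sit at crop (347,236),(493,237),(476,438),(344,437).

```bash
python3 - <<'E'
from h import *
s=bot.observe();p=bot.grab_frame('wrist')
q=np.array([(347,236),(493,237),(476,438),(344,437)])/2.4+(120,60)
b=dep(p,q,.048,s); e=b[0]+b[1]-b[2]-b[3]; f=b[0]+b[3]-b[1]-b[2]; print(b.mean(0).round(4),np.arctan2(e[1],e[0]),np.arctan2(f[1],f[0])-1.571,np.linalg.norm(e)/2,np.linalg.norm(f)/2)
x,y,_=b.mean(0); go(x,y,.086,.515)
E
```

```text
[ 0.4926 -0.3953  0.048 ] 0.5049979387690594 0.5074446127698999 0.08423189085006352 0.05447520771694268
at [ 0.4959 -0.3556  0.2489] [-3.142 -0.     0.514] | wz -0.001
before turn [-22.3  33.  162.9]
after turn [-22.4  33.  162.9]
```

```bash
python3 -m jog '[[[-22,33,0,0,0,0.008,1],[0,0,40,0,0,0,1],[0,0,40,0,0,0,1],[0,0,40,0,0,0,1],[0,0,28,0,0,0,1]]]' | sed -n '2,3p'
python3 -m jog '[[[0,0,14,0,0,0,1],[0,0,0,0,0,0,1]]]'
python3 -m jog '[[[0,0,0,0,0,0,0],[0,0,0,0,0,0,0],[0,0,0,0,0,0,0],[0,0,0,0,0,0,0],[0,0,0,0,0,0,0]]]' 80
python3 -m jog '[[[0,0,-10,0,0,0,0],[0,0,-25,0,0,0,0],[0,0,-40,0,0,0,0],[0,0,-40,0,0,0,0],[0,0,0,0,0,0,0]]]' 80
python3 - <<'E'
from h import *
go(.491,-.073,.2,-.055)
E
```

```text
position: [0.4922, -0.3946, 0.0983]
tool_rot: [-3.14, 0.001, 0.506]
clock: 20.4
position: [0.4924, -0.3946, 0.0855]
tool_rot: [-3.139, 0.001, 0.505]
force: [-0.7, -0.1, 0.2]
grip_width: 0.0854
finger_force: 0.0
clock: 20.9
position: [0.4936, -0.3955, 0.0889]
tool_rot: [3.139, -0.001, 0.505]
force: [-2.2, 1.9, 10.7]
grip_width: 0.0529
finger_force: 85.1
clock: 21.4
position: [0.4946, -0.3963, 0.2082]
tool_rot: [3.134, -0.004, 0.504]
force: [1.4, -0.7, -4.3]
grip_width: 0.0527
finger_force: 85.8
at [ 0.4946 -0.3963  0.2082] [ 3.134 -0.004  0.504] | wz 0.559
before turn [ 153.1 -284.8    8.2]
after turn [ -21.4 -322.6    8.2]
```

```bash
python3 -m jog '[[[13,-25,0,0,0,0,0],[17.5,-32.5,0,0,0,0,0],[17.5,-32.5,0,0,0,0,0],[17.5,-32.5,0,0,0,0,0],[17.5,-32.5,0,0,0,0,0]]]' 80 | sed -n '2p;6p'
python3 -m jog '[[[17.5,-32.5,0,0,0,0,0],[17.5,-32.5,0,0,0,0,0],[17.5,-32.5,0,0,0,0,0],[17.5,-32.5,0,0,0,0,0],[0,0,0,0,0,0.14,0]]]' 80 | sed -n '2p;6p'
python3 -m jog '[[[0,0,0,0,0,0.14,0],[0,0,0,0,0,0.14,0],[0,0,0,0,0,0.14,0],[0,0,0,0,0,0,0],[0,0,0,0,0,0,0]]]' 80 | sed -n '2,3p;6p'
python3 - <<'E'
from h import *
s=bot.observe();p=bot.grab_frame('wrist'); pts(p,["housing_deep_mid","housing_deep_floor"],2); p=bot.grab_frame('top');pts(p,"work_spot housing_deep_mid housing_deep_floor hinge_axis probe_knob".split());go(.491,-.073,.108,-.057)
E
```

```text
position: [0.4902, -0.2178, 0.2021]
finger_force: 85.9
position: [0.4889, -0.0668, 0.2022]
finger_force: 86.1
position: [0.4889, -0.0714, 0.202]
tool_rot: [3.141, -0.0, -0.051]
finger_force: 86.1
housing_deep_mid [([0.486, -0.073, 0.137], 0.66)]
housing_deep_floor [([0.485, -0.073, 0.127], 0.67)]
work_spot []
housing_deep_mid [([0.672, -0.353, -0.001], 0.65)]
housing_deep_floor []
hinge_axis [([0.63, -0.084, 0.162], 0.84)]
probe_knob [([0.624, -0.222, 0.248], 0.4)]
at [ 0.489  -0.0716  0.2019] [-3.142 -0.    -0.055] | wz 0.002
before turn [ 2.   1.2 93.9]
after turn [ 2.   1.2 93.9]
```

```bash
python3 -m jog '[[[3.5,1.2,30,0,0,0.002,0],[0,0,30,0,0,0,0],[0,0,25,0,0,0,0],[0,0,12,0,0,0,0],[0,0,0,0,0,0,0]]]' 80
python3 -m jog '[[[0,0,2,0,0,0,0],[0,0,2,0,0,0,0],[0,0,0,0,0,0,0]]]' 80
```

```text
clock: 23.85
position: [0.4919, -0.0729, 0.1038]
tool_rot: [-3.142, 0.002, -0.057]
force: [0.3, 0.6, -4.0]
grip_width: 0.0531
finger_force: 85.9
clock: 24.15
position: [0.4928, -0.073, 0.1016]
tool_rot: [3.142, -0.001, -0.057]
force: [-0.8, 0.3, -5.3]
grip_width: 0.0528
finger_force: 85.9
```

```bash
python3 -m jog '[[[0,0,1.5,0,0,0,0],[0,0,0,0,0,0,0]]]' 80 | sed -n '2p;4p'
python3 -m jog '[[[0,0,1,0,0,0,0],[0,0,0,0,0,0,0]]]' 80| sed -n '2p;4p'
python3 -m jog '[[[0,0,0,0,0,0,0],[0,0,0,0,0,0,0]]]' 80| sed -n '2p;4p'
```

```text
position: [0.4928, -0.073, 0.1008]
force: [-6.3, 1.5, 24.3]
position: [0.4929, -0.073, 0.1008]
force: [-14.1, 3.7, 51.5]
position: [0.4929, -0.073, 0.1007]
force: [-13.4, 2.8, 50.1]
```

```bash
python3 -m jog '[[[0,0,-1.5,0,0,0,0],[0,0,0,0,0,0,0]]]' 80| sed -n '2p;4p'
python3 -m jog '[[[0,0,0,0,0,0,0.9],[0,0,0,0,0,0,0.9],[0,0,0,0,0,0,1],[0,0,0,0,0,0,1]]]' 80| sed -n '2p;4p;5p'
python3 -m jog '[[[0,0,-20,0,0,0,1],[0,0,-40,0,0,0,1],[0,0,-40,0,0,0,1],[0,0,-20,0,0,0,1],[0,0,0,0,0,0,1]]]' 80| sed -n '2p;4p;5p'
python3 - <<'E'
from h import *
s=bot.observe();p=snap('wrist','w6.png'); pts(p,["housing_deep_mid","housing_deep_floor","work_spot"],2); p=bot.grab_frame('top');pts(p,"work_spot housing_deep_mid housing_deep_floor hinge_axis v_block_a_mid nut_30_mid".split())
i=cv2.imread('pics/w6.png'); cv2.imwrite('pics/w6c.png',cv2.resize(i[60:300,120:400],None,fx=2.4,fy=2.4,interpolation=2))
E
```

```text
position: [0.4929, -0.073, 0.1008]
force: [-5.4, 2.1, 22.8]
position: [0.4925, -0.073, 0.0998]
force: [-0.3, 0.4, -0.3]
grip_width: 0.0852
position: [0.4935, -0.0732, 0.2225]
force: [0.2, 0.4, -1.1]
grip_width: 0.0856
housing_deep_mid [([0.492, -0.075, 0.035], 0.57)]
housing_deep_floor [([0.488, -0.075, 0.023], 0.57)]
work_spot []
work_spot [([0.489, -0.076, 0.008], 0.58)]
housing_deep_mid []
housing_deep_floor [([0.623, -0.223, 0.246], 0.69)]
hinge_axis [([0.631, -0.083, 0.165], 0.91)]
v_block_a_mid [([0.492, 0.428, 0.024], 0.48)]
nut_30_mid [([0.444, 0.366, 0.019], 0.62)]
```

View pics/w6c.png

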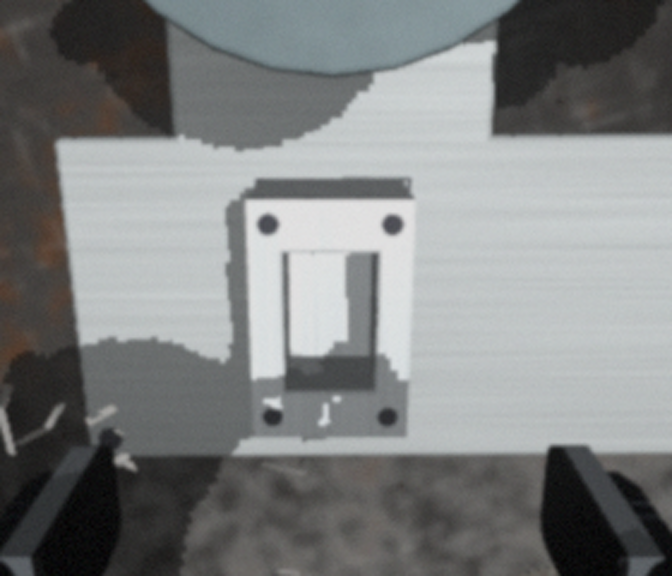

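```bash
python3 - <<'E'
from h import *
s=bot.observe();p=bot.grab_frame('wrist')
f=lambda q,z:dep(p,np.array(q)/2.4+(120,60),z,s)
b=f([(246,198),(415,198),(407,437),(252,435)],.048); c=b.mean(0); e=b[0]+b[1]-b[2]-b[3]; g=b[0]+b[3]-b[1]-b[2]
print('housing',c.round(4),np.arctan2(e[1],e[0]),np.arctan2(g[1],g[0])-1.571,np.linalg.norm(e)/2,np.linalg.norm(g)/2)
L=f([(57,138),(88,455)],.012); B=f([(57,138),(173,137)],.012); B2=f([(495,134),(670,134)],.012); F=f([(240,454),(540,455)],.012)
t=np.arctan2(*(L[0]-L[1])[1::-1]); ux=np.array([np.cos(t),np.sin(t)]);uy=np.array([-ux[1],ux[0]])
print('yaw L',t,'B',np.arctan2(*(B2[1]-B[0])[1::-1])+1.571)
for n,a in(('L',L),('B',B),('B2',B2),('F',F)): print(n,((a[:,:2]-c[:2])@np.c_[ux,uy]).round(4).tolist())
# old picture, same calc with its own pose
import cv2
s2=dict(position=[.4816,-.0701,.2141],tool_rot=[-3.139,0,1.512])
f=lambda q,z:dep(p,np.array(q)/2.4+(130,60),z,s2)
c=f([(213,219),(449,219),(441,363),(219,363)],.012).mean(0); print('spot',c.round(4))
for n,q in(('F',[(135,190),(155,450)]),('B',[(500,50),(472,500)]),('L',[(120,3),(500,3)])): print(n,((f(q,.012)[:,:2]-c[:2])@np.c_[ux,uy]).round(4).tolist())
E
```

```text
housing [ 0.4875 -0.072   0.048 ] -0.06018185386301182 -0.06433822158792668 0.08743186989656819 0.05613926899062251
yaw L -0.07237768668877119 B -0.05007214664520876
L [[0.0581, 0.1014], [-0.0736, 0.1014]]
B [[0.0581, 0.1014], [0.0591, 0.0587]]
B2 [[0.0621, -0.0598], [0.0631, -0.1242]]
F [[-0.0721, 0.037], [-0.0706, -0.0903]]
spot [ 0.4897 -0.0739  0.012 ]
F [[-0.0732, 0.0388], [-0.0711, -0.0691]]
B [[0.0568, 0.0895], [0.0624, -0.091]]
L [[-0.0746, 0.1028], [0.0554, 0.1047]]
```

```bash
python3 - <<'E'
from h import *
s=bot.observe();p=bot.grab_frame('wrist')
f=lambda q,z:dep(p,np.array(q)/2.4+(120,60),z,s)
b=f([(246,198),(415,198),(407,437),(252,435)],.060); c=b.mean(0); e=b[0]+b[1]-b[2]-b[3]; g=b[0]+b[3]-b[1]-b[2]
print('housing',c.round(4),np.arctan2(e[1],e[0]),np.arctan2(g[1],g[0])-1.571,np.linalg.norm(e)/2,np.linalg.norm(g)/2)
fl=f([(284,252),(379,252),(375,389),(286,388)],.060).mean(0); print('pocket rim',fl.round(4))
t=-.06; ux=np.array([np.cos(t),np.sin(t)]);uy=np.array([-ux[1],ux[0]])
for n,q in(('L',[(57,138),(88,455)]),('B',[(57,138),(173,137)]),('B2',[(495,134),(670,134)]),('F',[(240,454),(540,455)])): print(n,((f(q,.012)[:,:2]-c[:2])@np.c_[ux,uy]).round(4).tolist())
E
```

```text
housing [ 0.4918 -0.0723  0.06  ] -0.060163685812518214 -0.06432497975683593 0.08311707154095177 0.05337298837122581
pocket rim [ 0.4921 -0.0726  0.06  ]
L [[0.0551, 0.1007], [-0.0766, 0.1024]]
B [[0.0551, 0.1007], [0.0556, 0.058]]
B2 [[0.0571, -0.0606], [0.0573, -0.125]]
F [[-0.0759, 0.0378], [-0.076, -0.0895]]
```

The housing sits about 3 mm too far along +x and 1.5 mm along +y, and no scribed line shows behind it, which agrees. I'll regrip and slide it.

```bash
python3 -m jog '[[[0,0,40,0,0,0,1],[0,0,40,0,0,0,1],[0,0,28,0,0,0,1],[0,0,12,0,0,0,1],[0,0,0,0,0,0,1]]]' | sed -n '2,4p'
python3 -m jog '[[[0,0,0,0,0,0,0],[0,0,0,0,0,0,0],[0,0,0,0,0,0,0],[0,0,0,0,0,0,0]]]' 40 | sed -n '2,5p'
python3 -m jog '[[[-1,0.5,0,0,0,0,0],[-1,0.5,0,0,0,0,0],[-1,0.5,0,0,0,0,0],[0,0,0,0,0,0,0],[0,0,0,0,0,0,0]]]' 40 | sed -n '2,5p'
python3 -m jog '[[[0,0,0,0,0,0,0.9],[0,0,0,0,0,0,1],[0,0,0,0,0,0,1],[0,0,0,0,0,0,1]]]' | sed -n '2,5p'
python3 -m jog '[[[0,0,-20,0,0,0,1],[0,0,-40,0,0,0,1],[0,0,-40,0,0,0,1],[0,0,-20,0,0,0,1],[0,0,0,0,0,0,1]]]' | sed -n '2p'
python3 - <<'E'
from h import *
s=bot.observe();p=snap('wrist','w7.png'); pts(p,["housing_deep_mid","housing_deep_floor"],2);st()
i=cv2.imread('pics/w7.png'); cv2.imwrite('pics/w7c.png',cv2.resize(i[60:300,120:400],None,fx=2.4,fy=2.4,interpolation=2))
E
```

```text
position: [0.492, -0.0729, 0.0989]
tool_rot: [-3.142, 0.002, -0.057]
force: [-0.2, 0.2, 0.1]
position: [0.4931, -0.073, 0.1013]
tool_rot: [-3.142, -0.002, -0.057]
force: [-1.5, -0.2, 10.3]
grip_width: 0.0537
position: [0.491, -0.0741, 0.1014]
tool_rot: [-3.141, -0.004, -0.057]
force: [5.7, 2.4, 7.2]
grip_width: 0.0535
position: [0.4893, -0.0744, 0.1]
tool_rot: [3.142, 0.0, -0.057]
force: [0.2, 0.4, -0.1]
grip_width: 0.0857
position: [0.4903, -0.0745, 0.2225]
housing_deep_mid [([0.487, -0.075, 0.036], 0.92), ([0.489, -0.076, 0.025], 0.55)]
housing_deep_floor [([0.49, -0.076, 0.023], 0.57)]
{'clock': 28.95, 'position': [0.489, -0.074, 0.219], 'tool_rot': [-3.142, 0.001, -0.057], 'force': [0.101, 0.164, 0.273], 'grip_width': 0.085, 'finger_force': 0.0, 'qpos': [0.095, 0.438, -0.083, 2.014, 0.055, 0.692, -1.65]}
```

View pics/w7c.png

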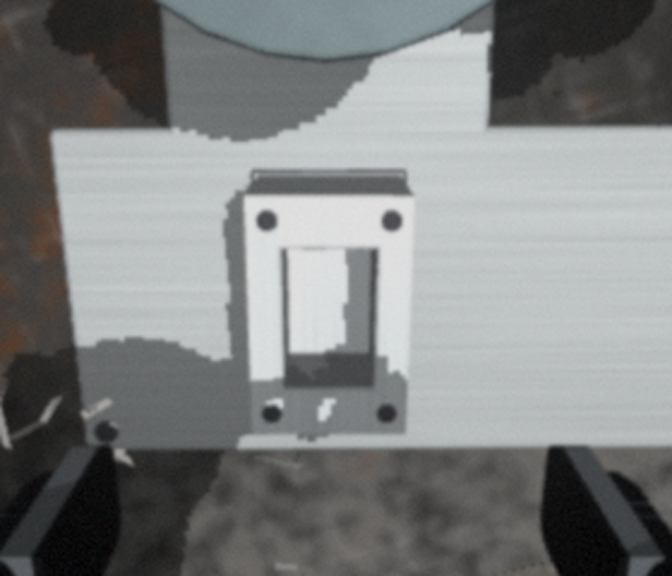

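The scribed line now shows just behind the housing, at crop row 171 with corners (250,171) and (406,171), so it is centred. Next is the pin knob at about (0.633,-0.0425).

```bash
python3 -m jog '[[[0,0,-40,0,0,0,1],[0,0,-40,0,0,-0.143,1],[0,0,0,0,0,-0.143,1],[0,0,0,0,0,-0.143,1],[0,0,0,0,0,-0.143,1]]]' | sed -n '2p'
python3 -m jog '[[[0,0,0,0,0,-0.143,1],[0,0,0,0,0,-0.143,1],[0,0,0,0,0,-0.143,1],[0,0,0,0,0,-0.143,1],[0,0,0,0,0,-0.143,1]]]' | sed -n '2p'
python3 -m jog '[[[0,0,0,0,0,-0.143,1],[0,0,0,0,0,-0.143,1],[10,35,0,0,0,0,1],[10,35,0,0,0,0,1],[10,35,0,0,0,0,1]]]' | sed -n '2p'
python3 -m jog '[[[10,35,0,0,0,0,1],[0,0,0,0,0,0,1],[0,0,0,0,0,0,1]]]' | sed -n '2,3p'
python3 - <<'E'
from h import *
p=bot.grab_frame('wrist'); pts(p,"pin_knob hinge_axis lock_post lock_pivot probe_knob".split(),2);go(.633,-.0425,.240,1.51)
E
```

```text
position: [0.4891, -0.0743, 0.2988]
position: [0.4891, -0.0743, 0.2985]
position: [0.5969, -0.05, 0.2984]
position: [0.6311, -0.0417, 0.2978]
tool_rot: [-3.139, -0.0, 1.516]
pin_knob [([0.632, -0.042, 0.183], 0.58)]
hinge_axis [([0.626, -0.078, 0.167], 0.81)]
lock_post [([0.674, -0.161, 0.182], 0.97)]
lock_pivot []
probe_knob []
at [ 0.6309 -0.0424  0.3001] [3.141 0.    1.515] | wz 0.005
before turn [ 0.   2.1 60.1]
after turn [ 0.1  2.1 60.1]
```

```bash
python3 -m jog '[[[0,2,20,0,0,0,1],[0,0,20,0,0,0,1],[0,0,12,0,0,0,1],[0,0,7,0,0,0,1],[0,0,0,0,0,0,1]]]' | sed -n '2,4p'
python3 -m jog '[[[0,0,0,0,0,0,0],[0,0,0,0,0,0,0],[0,0,0,0,0,0,0],[0,0,0,0,0,0,0],[0,0,0,0,0,0,0]]]' 50 | sed -n '2,6p'
python3 -m jog '[[[0,0,-4,0,0,0,0],[0,0,-4,0,0,0,0],[0,0,-4,0,0,0,0],[0,0,-4,0,0,0,0],[0,0,0,0,0,0,0]]]' 50 | sed -n '2,6p'
```

```text
position: [0.6332, -0.0422, 0.2405]
tool_rot: [-3.141, -0.0, 1.516]
force: [0.1, -0.2, -0.8]
position: [0.6329, -0.0421, 0.2415]
tool_rot: [-3.141, 0.0, 1.516]
force: [-7.1, -1.0, 6.4]
grip_width: 0.0198
finger_force: 48.6
position: [0.6329, -0.0421, 0.2573]
tool_rot: [-3.141, 0.0, 1.516]
force: [-8.2, 1.4, 2.2]
grip_width: 0.0201
finger_force: 49.6
```

```bash
python3 -m jog '[[[0,0,0,0,0,0,0.6],[0,0,0,0,0,0,1],[0,0,0,0,0,0,1],[0,0,-30,0,0,0,1],[0,0,-40,0,0,0,1]]]' | sed -n '2p;4p'
python3 -m jog '[[[0,0,-40,0,0,0,1],[0,0,0,0,0,0,1],[0,0,0,0,0,0,1]]]' | sed -n '2p;4p'
python3 - <<'E'
from h import *
p=bot.grab_frame('top'); pts(p,"pin_knob probe_knob hinge_axis".split(),2)
p=bot.grab_frame('scene'); pts(p,"pin_knob probe_knob hinge_axis".split(),2)
p=snap('wrist','w8.png'); pts(p,"pin_knob probe_knob hinge_axis lock_post".split(),2);go(.6235,-.2235,.37,1.51)
E
```

```text
position: [0.6329, -0.0422, 0.3263]
force: [-0.0, -0.1, -0.5]
position: [0.6336, -0.0422, 0.3677]
force: [1.1, 0.0, -0.7]
pin_knob []
probe_knob [([0.616, -0.222, 0.246], 0.44)]
hinge_axis [([0.58, 0.171, 0.001], 0.34)]
pin_knob [([0.63, -0.043, 0.194], 0.4)]
probe_knob [([0.619, -0.222, 0.247], 0.66)]
hinge_axis [([0.63, -0.082, 0.164], 0.82)]
pin_knob [([0.632, -0.039, 0.201], 0.67)]
probe_knob [([0.672, -0.354, -0.001], 0.18)]
hinge_axis [([0.625, -0.077, 0.166], 0.61)]
lock_post [([0.671, -0.163, 0.182], 0.62)]
at [ 0.6334 -0.0422  0.3668] [-3.141 -0.     1.516] | wz 0.006
before turn [-1.816e+02  1.000e-01 -3.200e+00]
after turn [-181.6    1.2   -3.2]
```

```bash
python3 -m jog '[[[-30,0,0,0,0,0,1],[-40,0,0,0,0,0,1],[-40,0,0,0,0,0,1],[-40,0,0,0,0,0,1],[-30,0,0,0,0,0,1]]]' | sed -n '2p;4p'
python3 -m jog '[[[0,-1,20,0,0,0,1],[0,0,20,0,0,0,1],[0,0,14,0,0,0,1],[0,0,10,0,0,0,1],[0,0,0,0,0,0,1]]]' | sed -n '2p;4p'
python3 -m jog '[[[0,0,0,0,0,0,0],[0,0,0,0,0,0,0],[0,0,0,0,0,0,0],[0,0,0,0,0,0,0],[0,0,0,0,0,0,0]]]' 50 | sed -n '2,6p'
```

```text
position: [0.6229, -0.2248, 0.3669]
force: [0.6, 0.1, -0.1]
position: [0.6223, -0.2216, 0.3018]
force: [0.0, -0.5, -0.8]
position: [0.6223, -0.222, 0.3031]
tool_rot: [-3.141, 0.0, 1.516]
force: [-3.2, -0.7, 1.3]
grip_width: 0.0247
finger_force: 48.9
```

```bash
python3 -m jog '[[[0.35,-7,0,0,0,0.05,0],[0.35,-7,0,0,0,0.05,0],[0.7,-14,0,0,0,0.1,0],[0.7,-14,0,0,0,0.1,0],[0.7,-14,0,0,0,0.1,0]]]' 50 | sed -n '2,6p'
python3 - <<'E'
from h import *
s=st(); d=np.array(s['position'])-[.630,-.0825,0]; print(np.hypot(d[0],d[1]),np.arctan2(d[1],d[0]))
p=bot.grab_frame('top'); pts(p,["probe_knob","lock_post"],2)
E
```

```text
position: [0.5681, -0.2081, 0.303]
tool_rot: [3.141, 0.001, 1.111]
force: [1.4, -2.6, -1.8]
grip_width: 0.0252
finger_force: 49.4
{'clock': 36.0, 'position': [0.568, -0.208, 0.303], 'tool_rot': [3.141, 0.001, 1.111], 'force': [1.394, -2.56, -1.796], 'grip_width': 0.025, 'finger_force': 49.377, 'qpos': [0.442, 0.5, -0.272, 1.647, 0.153, 1.014, -0.339]}
0.14004684248332058 -2.029007520785284
probe_knob [([0.596, -0.158, 0.181], 0.44), ([0.632, -0.084, 0.165], 0.21)]
lock_post [([0.64, -0.175, 0.186], 0.48)]
```

```bash
python3 -m jog '[[[0.7,-14,0,0,0,0.1,0],[0.7,-14,0,0,0,0.1,0],[0.7,-14,0,0,0,0.1,0],[0.7,-14,0,0,0,0.1,0],[0.7,-14,0,0,0,0.1,0]]]' 50 | sed -n '2,4p'
python3 -m jog '[[[0.7,-14,0,0,0,0.1,0],[0.7,-14,0,0,0,0.1,0],[0.7,-14,0,0,0,0.1,0],[0.7,-14,0,0,0,0.1,0],[0.7,-14,0,0,0,0.1,0]]]' 50 | sed -n '2,4p'
python3 -m jog '[[[0.7,-14,0,0,0,0.1,0],[0.35,-7,0,0,0,0.05,0],[0,-2.5,0,0,0,0.02,0],[0,0,0,0,0,0,0]]]' 50 | sed -n '2,4p'
python3 - <<'E'
from h import *
s=st(); d=np.array(s['position'])-[.630,-.0825,0]; print(np.hypot(d[0],d[1]),np.arctan2(d[1],d[0]))
p=bot.grab_frame('top'); pts(p,["probe_knob","lock_post","probe_tip","hinge_axis"],2)
E
```

```text
position: [0.5149, -0.1631, 0.3029]
tool_rot: [3.141, 0.001, 0.612]
force: [-2.5, -4.6, -0.4]
position: [0.4898, -0.0978, 0.3027]
tool_rot: [3.141, 0.003, 0.112]
force: [-6.8, -3.7, 1.7]
position: [0.4891, -0.0739, 0.3025]
tool_rot: [3.141, 0.004, -0.053]
force: [-11.0, 0.7, 1.8]
{'clock': 37.55, 'position': [0.489, -0.074, 0.303], 'tool_rot': [3.141, 0.004, -0.053], 'force': [-10.989, 0.716, 1.815], 'grip_width': 0.025, 'finger_force': 50.247, 'qpos': [0.086, 0.319, -0.07, 1.933, 0.029, 0.894, -1.623]}
0.1411332415640613 3.0804916276913086
probe_knob []
lock_post [([0.583, 0.17, -0.001], 0.27)]
probe_tip []
hinge_axis []
```

```bash
python3 -m jog '[[[1,-1.5,0,0,0,0,0],[0,-1,0,0,0,0,0],[0,0,0,0,0,0,0]]]' 50 | sed -n '2,4p'
python3 -m jog '[[[0,-1.5,0,0,0,0,0],[0,0,0,0,0,0,0]]]' 50 | sed -n '2,4p'
```

```text
position: [0.4894, -0.0734, 0.3021]
tool_rot: [3.139, 0.006, -0.054]
force: [-16.8, -11.9, 0.9]
position: [0.4894, -0.073, 0.3022]
tool_rot: [3.138, 0.005, -0.055]
force: [-16.1, -18.2, 0.9]
```

```bash
python3 -m jog '[[[-1.5,1,0,0,0,0,0],[0,0,10,0,0,0,0],[0,0,12,0,0,0,0],[0,0,12,0,0,0,0],[0,0,10,0,0,0,0]]]' 50 | sed -n '2,4p'
python3 -m jog '[[[0,0,6,0,0,0,0],[0,0,4,0,0,0,0],[0,0,0,0,0,0,0]]]' 50 | sed -n '2,4p'
```

```text
position: [0.489, -0.0732, 0.2582]
tool_rot: [3.139, 0.002, -0.055]
force: [-8.5, -15.9, 2.5]
position: [0.489, -0.0732, 0.2488]
tool_rot: [3.139, 0.002, -0.055]
force: [-10.7, -14.8, 7.6]
```

```bash
python3 -m jog '[[[0,0,2,0,0,0,0],[0,0,1.5,0,0,0,0],[0,0,0,0,0,0,0]]]' 50 | sed -n '2p;4p'
python3 -m jog '[[[0,0,1,0,0,0,0],[0,0,0,0,0,0,0]]]' 50 | sed -n '2p;4p'
python3 -m jog '[[[0,0,1,0,0,0,0],[0,0,0,0,0,0,0]]]' 50 | sed -n '2p;4p'
```

```text
position: [0.4896, -0.0733, 0.2476]
force: [-22.0, -14.2, 52.3]
position: [0.4899, -0.0733, 0.2472]
force: [-24.3, -12.8, 63.2]
position: [0.4905, -0.0733, 0.2463]
force: [-20.3, -13.5, 61.0]
```

Force rose about 4 mm before the expected contact. Either the fingertips hit the collar on the arm or the probe is touching, so I'll unload, release and look.

```bash
python3 -m jog '[[[0,0,-2.5,0,0,0,0],[0,0,0,0,0,0,0.5],[0,0,0,0,0,0,1],[0,0,0,0,0,0,1],[0,0,0,0,0,0,1]]]' 50 | sed -n '2p;4p'
python3 -m jog '[[[0,0,-20,0,0,0,1],[0,0,-40,0,0,0,1],[0,0,-30,0,0,0,1],[0,0,0,0,0,0,1]]]' | sed -n '2p;4p'
python3 - <<'E'
from h import *
for c in('wrist','top','scene'):
  p=snap(c,c+'9.png'); print(c);pts(p,"probe_knob probe_tip lock_post lock_pivot hinge_axis pin_knob housing_deep_mid".split(),1)
E
```

```text
position: [0.4901, -0.0709, 0.2458]
force: [0.1, -0.3, 0.2]
position: [0.4912, -0.0711, 0.3394]
force: [0.4, 0.7, -1.6]
wrist
probe_knob [([0.488, -0.074, 0.192], 0.59)]
probe_tip []
lock_post [([0.545, -0.128, 0.179], 0.64)]
lock_pivot [([0.542, -0.078, 0.184], 0.76)]
hinge_axis [([0.629, -0.077, 0.164], 0.79)]
pin_knob []
housing_deep_mid []
top
probe_knob []
probe_tip []
lock_post []
lock_pivot []
hinge_axis [([0.631, -0.085, 0.162], 0.96)]
pin_knob [([0.672, -0.086, 0.198], 0.61)]
housing_deep_mid []
scene
probe_knob [([0.491, -0.076, 0.188], 0.45)]
probe_tip [([0.494, 0.433, 0.02], 0.54)]
lock_post [([0.548, -0.13, 0.18], 0.39)]
lock_pivot [([0.545, -0.078, 0.188], 0.61)]
hinge_axis [([0.631, -0.079, 0.162], 0.56)]
pin_knob [([0.664, -0.086, 0.193], 0.62)]
housing_deep_mid [([0.492, -0.074, 0.036], 0.73)]
```

View pics/wrist9.png

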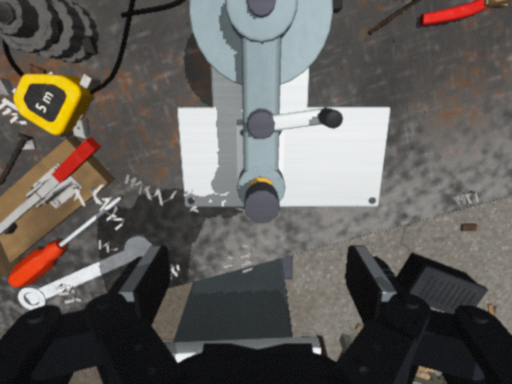

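The wrist view shows the arm over the work spot with the probe knob at (262,197) and the lock post at (330,118) square to it. I'll press on the knob with closed fingers to confirm touch.

```bash
python3 -m jog '[[[-0.5,2,0,0,0,0,0],[0,0,10,0,0,0,0],[0,0,20,0,0,0,0],[0,0,20,0,0,0,0],[0,0,0,0,0,0,0]]]' 20 | sed -n '2p;4,5p'
python3 -m jog '[[[0,0,2,0,0,0,0],[0,0,2,0,0,0,0],[0,0,0,0,0,0,0]]]' | sed -n '2p;4,5p'
python3 -m jog '[[[0,0,2,0,0,0,0],[0,0,0,0,0,0,0]]]' | sed -n '2p;4p'
```

```text
position: [0.4883, -0.0731, 0.2835]
force: [-0.4, 0.3, 1.0]
grip_width: 0.0122
position: [0.4896, -0.0731, 0.2823]
force: [0.1, 0.4, 0.4]
grip_width: -0.0001
position: [0.4894, -0.0731, 0.28]
force: [-0.1, -0.8, 0.3]
```

```bash
python3 -m jog '[[[0,0,1,0,0,0,0],[0,0,0,0,0,0,0]]]' | sed -n '2p;4p'
python3 -m jog '[[[0,0,1,0,0,0,0],[0,0,0,0,0,0,0]]]' | sed -n '2p;4p'
python3 -m jog '[[[0,0,1,0,0,0,0],[0,0,0,0,0,0,0]]]' | sed -n '2p;4p'
python3 -m jog '[[[0,0,1,0,0,0,0],[0,0,0,0,0,0,0]]]' | sed -n '2p;4p'
```

```text
position: [0.4894, -0.0732, 0.2789]
force: [-0.5, -0.1, -0.1]
position: [0.4893, -0.0731, 0.2778]
force: [-0.4, -0.2, -0.3]
position: [0.4893, -0.0731, 0.2768]
force: [0.2, -0.7, -0.3]
position: [0.4895, -0.0732, 0.2764]
force: [-4.6, -0.2, 12.2]
```

Contact is stiff at knob top 0.2038, and 0.204 was expected, so the probe is touching the floor. Next the lock lever: post at about (0.543,-0.128).

```bash
python3 -m jog '[[[0,0,-25,0,0,0,0],[0,0,-30,0,0,0,1],[0,0,0,0,0,-0.143,1],[0,0,0,0,0,-0.143,1],[0,0,0,0,0,-0.143,1]]]' | sed -n '2p'
python3 -m jog '[[[0,0,0,0,0,-0.143,1],[0,0,0,0,0,-0.143,1],[0,0,0,0,0,-0.143,1],[0,0,0,0,0,-0.143,1],[0,0,0,0,0,-0.143,1]]]' | sed -n '2p'
python3 -m jog '[[[0,0,0,0,0,-0.143,1],[0,0,0,0,0,-0.143,1],[0,0,0,0,0,-0.143,1],[-26,28,0,0,0,0,1],[-26,28,0,0,0,0,1]]]' | sed -n '2p'
python3 - <<'E'
from h import *
s=bot.observe();p=snap('wrist','w10.png'); pts(p,"lock_post lock_pivot probe_knob hinge_axis".split(),2);go(.543,-.1275,.246,1.51)
E
```

```text
position: [0.4894, -0.0731, 0.3311]
position: [0.4894, -0.0732, 0.3309]
position: [0.5432, -0.1286, 0.3313]
lock_post [([0.548, -0.123, 0.182], 0.65)]
lock_pivot [([0.543, -0.08, 0.184], 0.82)]
probe_knob [([0.489, -0.074, 0.191], 0.65)]
hinge_axis [([0.629, -0.079, 0.164], 0.95)]
at [ 0.5423 -0.1276  0.3306] [-3.141 -0.     1.519] | wz 0.009
before turn [ 0.1  0.7 84.6]
after turn [ 0.1  0.7 84.6]
```

```bash
python3 -m jog '[[[0,2,25,0,0,0,1],[0,0,30,0,0,0,1],[0,0,20,0,0,0,1],[0,0,9,0,0,0,1],[0,0,0,0,0,0,1]]]' | sed -n '2p;4p'
python3 -m jog '[[[0,0,0,0,0,0,0],[0,0,0,0,0,0,0],[0,0,0,0,0,0,0],[0,0,0,0,0,0,0],[0,0,0,0,0,0,0]]]' 40 | sed -n '2,6p'
```

```text
position: [0.5441, -0.1275, 0.2464]
force: [0.8, 0.6, 0.2]
position: [0.5448, -0.1282, 0.2473]
tool_rot: [3.141, 0.0, 1.519]
force: [1.8, -2.3, 2.4]
grip_width: 0.012
finger_force: 9.9
```

```bash
python3 -m jog '[[[0.1,2.5,0,0,0,-0.05,0],[0.25,5,0,0,0,-0.1,0],[0.25,5,0,0,0,-0.1,0],[0.25,5,0,0,0,-0.1,0],[0.25,5,0,0,0,-0.1,0]]]' 50 | sed -n '2,6p'
python3 -m jog '[[[0.25,5,0,0,0,-0.1,0],[0.25,5,0,0,0,-0.1,0],[0.25,5,0,0,0,-0.1,0],[0.25,5,0,0,0,-0.1,0],[0.25,5,0,0,0,-0.1,0]]]' 50 | sed -n '2,6p'
```

```text
position: [0.5669, -0.1234, 0.2472]
tool_rot: [3.141, -0.001, 1.973]
force: [-1.8, 6.5, 2.7]
grip_width: 0.0113
finger_force: 48.8
position: [0.5862, -0.1078, 0.247]
tool_rot: [3.141, -0.002, 2.473]
force: [-6.8, 7.2, 5.3]
grip_width: 0.011
finger_force: 49.0
```

```bash
python3 -m jog '[[[0.25,5,0,0,0,-0.1,0],[0.25,5,0,0,0,-0.1,0],[0.25,5,0,0,0,-0.1,0],[0.25,5,0,0,0,-0.1,0],[0,0,0,0,0,0,0]]]' 50 | sed -n '2,6p'
python3 -m jog '[[[0.25,5,0,0,0,-0.1,0],[0.1,2.5,0,0,0,-0.05,0],[0,1,0,0,0,0,0],[0,0,0,0,0,0,0]]]' 50 | sed -n '2,6p'
python3 - <<'E'
from h import *
s=bot.observe(); d=np.array(s['position'])-[.545,-.078,0]; print(np.hypot(d[0],d[1]),np.arctan2(d[1],d[0])-(-.057-1.571))
E
```

```text
position: [0.5949, -0.0897, 0.2469]
tool_rot: [3.14, -0.002, 2.874]
force: [-8.0, 7.5, 7.6]
grip_width: 0.0108
finger_force: 49.3
position: [0.5961, -0.0829, 0.2469]
tool_rot: [-3.141, -0.002, 3.019]
force: [-9.1, 2.8, 7.8]
grip_width: 0.0108
finger_force: 49.4
0.05134837254413599 1.5319390332715228
```

```bash
python3 -m jog '[[[0,1,0,0,0,0,0],[0,1,0,0,0,0,0],[0,0,0,0,0,0,0]]]' 50 | sed -n '2p;4p'
python3 -m jog '[[[0,1,0,0,0,0,0],[0,0,0,0,0,0,0]]]' 50 | sed -n '2p;4p'
python3 -m jog '[[[0,1,0,0,0,0,0],[0,0,0,0,0,0,0]]]' 50 | sed -n '2p;4p'
```

```text
position: [0.5962, -0.0824, 0.2469]
force: [-9.7, -5.8, 8.4]
position: [0.5962, -0.0821, 0.2469]
force: [-10.3, -9.3, 8.0]
position: [0.5963, -0.0818, 0.2469]
force: [-11.3, -12.3, 8.9]
```

```bash
python3 -m jog '[[[0,1.5,0,0,0,0,0],[0,1.5,0,0,0,0,0],[0,0,0,0,0,0,0],[0,0,0,0,0,0,0]]]' 50 | sed -n '2p;4p'
python3 -m jog '[[[0,-2,0,0,0,0,0],[0,0,0,0,0,0,0.5],[0,0,0,0,0,0,0.5],[0,0,0,0,0,0,1],[0,0,0,0,0,0,1]]]' 50 | sed -n '2p;4p'
python3 -m jog '[[[0,0,-20,0,0,0,1],[0,0,-40,0,0,0,1],[0,0,-40,0,0,0,1],[0,0,0,0,0,0,1],[0,0,0,0,0,0,1]]]' | sed -n '2p;4p'
python3 - <<'E'
from h import *
for c in('wrist','top','scene'):
  p=snap(c,c+'11.png'); print(c);pts(p,"probe_knob lock_post lock_pivot hinge_axis pin_knob housing_deep_mid v_block_a_mid nut_30_mid tape_measure pliers".split(),1)
E
```

```text
position: [0.5964, -0.081, 0.2468]
force: [-12.2, -23.8, 11.2]
position: [0.5977, -0.0779, 0.2469]
force: [0.1, 0.2, -0.1]
position: [0.5978, -0.0781, 0.3475]
force: [0.5, 0.3, -0.8]
wrist
probe_knob [([0.488, -0.078, 0.191], 0.89)]
lock_post [([0.593, -0.082, 0.181], 0.63)]
lock_pivot [([0.544, -0.08, 0.186], 0.64)]
hinge_axis []
pin_knob [([0.578, 0.167, 0.0], 0.73)]
housing_deep_mid []
v_block_a_mid []
nut_30_mid []
tape_measure [([0.575, 0.168, -0.002], 0.84)]
pliers [([0.671, -0.353, 0.0], 0.76)]
top
probe_knob [([0.488, -0.076, 0.194], 0.43)]
lock_post []
lock_pivot [([0.58, 0.17, -0.0], 0.67)]
hinge_axis [([0.632, -0.084, 0.163], 0.85)]
pin_knob [([0.578, 0.17, 0.001], 0.59)]
housing_deep_mid [([0.489, -0.074, 0.032], 0.72)]
v_block_a_mid [([0.493, 0.429, 0.022], 0.82)]
nut_30_mid [([0.446, 0.364, 0.021], 0.42)]
tape_measure [([0.578, 0.168, 0.003], 0.82)]
pliers [([0.676, -0.353, -0.002], 0.7)]
scene
probe_knob [([0.491, -0.076, 0.188], 0.66)]
lock_post [([0.594, -0.083, 0.184], 0.45)]
lock_pivot [([0.547, -0.08, 0.19], 0.43)]
hinge_axis [([0.629, -0.083, 0.166], 0.7)]
pin_knob [([0.668, -0.086, 0.197], 0.42)]
housing_deep_mid [([0.49, -0.072, 0.04], 0.79)]
v_block_a_mid [([0.492, 0.433, 0.022], 0.95)]
nut_30_mid [([0.439, 0.366, 0.018], 0.64)]
tape_measure [([0.58, 0.168, -0.0], 0.75)]
pliers [([0.67, -0.351, 0.001], 0.6)]
```

View pics/wrist11.png

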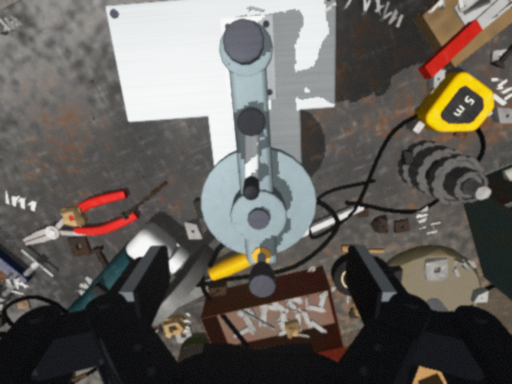

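View pics/scene11.png

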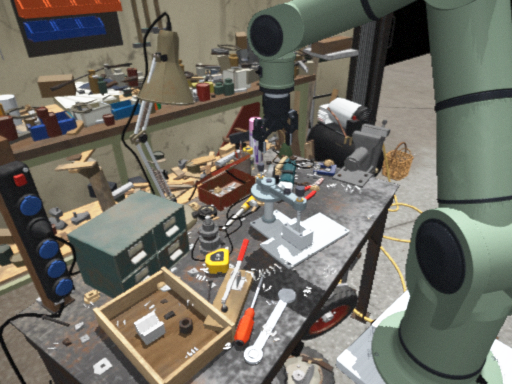

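The wrist view shows the lever along the arm towards the hinge, with the post at (251,187), and the probe knob over the housing at (244,40). The scene view shows both parts in the tray. I'm handing in.

```bash
python3 -c "
from workcell import bot
print(bot.job_done())"
```

```text
the job is handed in; nothing more can be done
None
```

The job is handed in: the nut and V-block are in the tray, the housing is centred on the cross, the arm is swung to its stop, the probe was lowered onto the pocket floor (not re-pressed after clamping), and the lock lever is turned home; the result did not report a verdict.

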